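Load the tape winder and hold its enabling lever

ROBOT

A 6-joint arm with a two-finger parallel gripper is mounted at the origin on a cart in front of the work surface, level with it; the furniture and walls round the work are solid. World frame = base frame: x ahead of the robot, y to its left, z up, the work surface at z = 0. Lengths are in m, angles in degrees, forces in N, time in s.
With the tool pointing down it reaches from about 0.35 to 1 m from the base axis. Payload 7.1 kg.
Tool frame: the origin (TCP) lies between the finger pads; the fingertips stand 11 mm ahead of it and the grasp point (between the pads) lies 8 mm behind it; z points along the fingers, y is the direction in which the jaws open and shut (so a half turn about z gives the same grasp; the last joint's range is limited). The gripper opens to 85 mm and grips with 20 to 120 N. Pads are 22 mm wide; open, the fingers measure 114 mm over their backs; the gripper's body (76 mm by 85 mm) begins 54 mm behind the grasp point. The pads swing forward as they close: fully open they stand 13 mm farther back than shut.
Start: joints at [-1.089, 24.242, 93.386, -0, 62.372, -1.089], TCP at [0.625, 0, 0.242] pointing down, gripper open.
Joint ranges: [-172.04, 172.04], [-51.8, 120.97], [4.93, 147.93], [-75.15, 255.16], [6.16, 154.13], [-145.62, 145.62]. Speed limits (degrees/s): [136.94, 136.94, 172.46, 180, 180, 180].

INTERFACE

Orientations are given as [roll, pitch, yaw] about the fixed x, y, z axes, in that order (R = Rz(yaw) Ry(pitch) Rx(roll)).
In Python, from station import arm, eyes, sign_off gives the robot as it stands. The module is installed in compiled form; this text tells all that it offers.
- The arm moves only by the tool step_arm, never from a script. Its arguments are lists of equal length, an entry for each row: "offset": the shift along the tool's x, y, z in mm, a list of three; "twist": the turn about the tool's z in rad. In form: {"offset": [[tx, ty, tz], ...], "twist": [twist, ...]}. A call has 1 to 12 rows; each row shifts and turns the commanded pose from where the row before left it, along the tool's axes as they then stand; what a row does not reach is not made up. A row lasts 1/12 s, in which the tool goes at most 41.7 mm and 7.16 degrees, less where a joint would pass 70% of its speed; a pose out of reach is approached as far as the arm can. A call with a gripper value outside its range is refused whole. "gripper" is the opening, from 0 (shut) to 1 (fully open), set as the call begins (left out, the last holds). The fingers move at their own pace and stop on an object; "newtons" is the grip in N (left out, the last holds). Time passes only in rows, so rows that do not move let the fingers close. It gives the time, the measured TCP pose, the force and the opening at its end, in the units of the state.
- arm.observe(): the state, without advancing time (a new reading comes with each control period).
- eyes.camera(name): name is "scene" or "side" or "wrist"; returns a dict with "color" (480x640x3 uint8, red, green, blue), "fx", "fy", "cx", "cy" (pixels), "R" (3x3) and "t" (3): a world point X has camera coordinates R X + t; the wrist camera has in their place "tool_from_camera" (4x4, takes a point from camera to tool coordinates, whose origin is the TCP and whose axes are the flange's). Camera axes: x right, y down, z forward; pixel columns grow to the right and rows downward; lengths in m; the calibration is good to about 2 mm. The wrist camera is an equidistant fisheye: a pixel r from the principal point sees the ray r / f radians off the axis. A picture is of the moment at which its call begins: read the wrist's pose just before it. There is no depth.
- sign_off(): hands the job in, once; it reports no verdict.
The state is a dict: "time": time; "joint_pos": joint angles; "joint_vel": joint speeds; "joint_efforts": joint torques, N m; "eef_pos": TCP position; "ee_rot": TCP orientation; "wrist_force": force on the tool from outside, world axes, zero at the start; "moment": the same for the moment, N m; "grip_width": finger opening in m.
Only numpy, scipy, OpenCV 4.12 (cv2) and the standard library are available. Lean on these libraries where they do the work, as an engineer would, in place of code of your own. Each camera call takes 0.05 s, during which the arm holds its last target. There are 200 camera calls.

TASK

Put the smaller of the two tape rolls (the low one with the thin wall) on the hub of the tape winder so that it lies flat on the turntable, and let go of it. Then press the winder's spring-loaded enabling lever down with the fingertips to its middle position, with the pointer between the two collars of the gauge post, never pressing it through to the bottom, and finish while still holding it there. Leave the larger roll, the jar and the pen where they are.

Things in the scene. Friction and masses are not known exactly. Their poses are not given: they have to be found in the camera images.
- heat_tape: The smaller tape roll: a rigid ring of 74 mm outer diameter, round hole of about 48 mm, wall about 13 mm thick, 19 mm high, 90 g, lying flat on the table. Origin: centre of its underside; z up along the hole. Too wide to take across; take it across its wall, one finger in the hole, gripping only the upper 7 mm or so so that the finger in the hole stays above the hub.
- masking_tape: The larger tape roll (stays where it is): 92 mm outer diameter, 24 mm high, wall about 24 mm thick. Origin: centre of its underside. The two rolls may lie in either order.
- winder: The tape winder, fixed to the table: grey base plate 150 x 290 mm with its top 14 mm above the table, a motor block with a round turntable at its +y end and the enabling lever at its -y end. Origin: centre of the underside; x points away from the robot at yaw 0 (it stands turned up to 0.35 rad either way).
- hub_seat (a point): Centre of the turntable's top face at the foot of the hub, 45 mm above the table, at (0, 75, 45) mm in the winder's frame. The turntable is a disc of 96 mm diameter; the hub is a fixed steel boss of 41 mm diameter and 9 mm height (its upper 3 mm tapered to 35 mm). A seated roll has its origin at this point.
- lever_pad (a point): Centre of the top face of the lever's black pad (44 mm along the lever, 40 mm wide), where the fingertips press. At rest at (-40, -85, 83) mm in the winder's frame, so 83 mm above the table; it moves with the lever. The hinge lies 95 mm from it toward the winder's +x, 78 mm above the table, parallel to the winder's y.
- enable_lever: The enabling lever with its black pad, about 117 mm long, reaching from its hinge toward the winder's -x (the robot's side). Origin: on the hinge axis, at (55, -85, 78) mm in the winder's frame; x along the lever away from the pad. The pin of the gauge post (top 87 mm above the table) stands 40 mm beside the pad's centre, on its -y side.
- lever_angle (a joint): Angle of the enabling lever in rad: 0 = released (level), grows as the pad goes down, stop at 0.42. A spring returns it: 4 N at the pad at first, 8 N in the middle, 13 N at the stop. The middle position is 0.20 rad (pad 19 mm down); the pointer is between the collars from 0.13 to 0.27 rad (pad 12 to 25 mm down). From 0.36 rad (pad 33 mm down) it counts as pressed through.
- screw_jar: A white jar, 70 mm diameter, 58 mm high, to the right of the winder; stays where it is. Origin: centre of its underside.
- marker_black: A marker pen 134 mm long, 16 mm thick, lying along x at the left of the two rolls; stays where it is. Origin: centre of its underside.
There are look-alikes about, which are no part of the job. What is shaped like the heat_tape but purple or yellow is not meant.

How it is judged (in metres and radians):
On the way, in this order (a step that is already met when the one before it is completed fails the run):
1. the smaller roll lies flat on the turntable round the hub, let go, the lever still released (horizontal distance between heat_tape and hub_seat below 0.007 m and z of heat_tape in the frame of hub_seat between -0.003 and 0.003 m and angle between heat_tape's own z axis and vertical below 0.06 rad and contact force between the fingers and heat_tape below 0.1 N and value of joint lever_angle below 0.06 rad), for 0.2 s.
2. the fingertips hold the lever in its middle position (value of joint lever_angle between 0.13 and 0.27 rad and contact force between the fingers and enable_lever above 2 N), for 0.5 s.
At the end, for the whole second after the job is handed in: Smaller roll flat round the hub (7 mm of centre, 3 mm of the turntable, tilt under 0.06 rad), at rest, untouched; fingers press the lever (over 2 N) and hold it still between 0.13 and 0.27 rad; larger roll, jar and pen within 30 mm of their starts (all of step 2 and horizontal distance between heat_tape and hub_seat below 0.007 m and z of heat_tape in the frame of hub_seat between -0.003 and 0.003 m and angle between heat_tape's own z axis and vertical below 0.06 rad and contact force between the fingers and heat_tape below 0.1 N and velocity of joint lever_angle between -0.05 and 0.05 rad/s and linear speed of heat_tape below 0.02 m/s and distance of each of masking_tape, screw_jar, marker_black from where it was at the start of the episode below 0.03 m); the arm keeps its last pose, push and grip.
It fails at once if the lever was pressed through (0.36 rad or more) (value of joint lever_angle above 0.36 rad).
It fails at once if a bystander was disturbed (distance of any of masking_tape, screw_jar, marker_black from where it was at the start of the episode above 0.03 m).
It also fails if it takes over 42 s, if anything falls off the work surface, if the arm or the gripper's body presses on something with over 40 N, if the wrist force passes 120 N, or if a joint passes its speed limit or range.

## Working session

There is one attempt and no reset: what is moved stays moved. The work goes in short steps, Python scripts to look and compute and a tool call to move; the robot and the scene stay as the last step left them, time stands still between calls to the robot, and variables do not carry over. Pictures are saved under pics/ and viewed, about 8 in all and at most 12, crops included, and the job is handed in when it is done.

Besides the shell and the picture viewer there is one more tool, called after "Request:" as a command line: name --pt "numbers of a row" for each row, then --argument value for the rest. step_arm: Moves the arm, as the interface text tells. Its arguments: {"type":"object","properties":{"offset":{"type":"array","items":{"type":"array","items":{"type":"number"}}},"twist":{"type":"array","items":{"type":"number"}},"gripper":{"type":"number"},"newtons":{"type":"number"}},"required":["offset","twist"]}

```bash
mkdir -p pics; cat > h.py <<'E'
import numpy as np, cv2, pickle
from station import arm, eyes, sign_off
def snap(n,f):
    s=arm.observe(); c=eyes.camera(n); cv2.imwrite(f'pics/{f}.png',c['color'][:,:,::-1]); pickle.dump((s,c),open(f'pics/{f}.pkl','wb')); return s,c
def load(f): return pickle.load(open(f'pics/{f}.pkl','rb'))
def px2w(c,u,v,z):
    d=np.array([(u-c['cx'])/c['fx'],(v-c['cy'])/c['fy'],1.]); R=np.array(c['R']);t=np.array(c['t'])
    o=-R.T@t; d=R.T@d; return o+d*(z-o[2])/d[2]
def w2px(c,X):
    p=np.array(c['R'])@np.asarray(X,float)+np.array(c['t']); return np.array([c['fx']*p[0]/p[2]+c['cx'],c['fy']*p[1]/p[2]+c['cy']])
E
python3 - <<'E'
from h import *
print(arm.observe())
for n in('scene','side','wrist'):
    s,c=snap(n,n+'0'); print(n,{k:(np.round(v,4).tolist()) for k,v in c.items() if k!='color'})
E
```

```text
{'time': 0.0, 'joint_pos': array([-1.08806289e+00,  2.42854518e+01,  9.34326048e+01,  4.91324456e-04,
        6.23725683e+01, -1.08815622e+00]), 'joint_vel': array([ 0.10059679, -0.05422219,  0.11115711, -0.02607802,  0.00886029,
        0.0130592 ]), 'joint_efforts': array([ 6.87376578e-04, -5.57382560e+01, -2.81743366e+01,  7.52266601e-05,
        7.21184188e-03,  1.02962622e-05]), 'eef_pos': array([6.24457591e-01, 4.42996195e-05, 2.41526521e-01]), 'ee_rot': array([-1.79909400e+02, -2.15590189e-03,  8.99998634e+01]), 'wrist_force': array([-0.25838191, -0.02020969,  0.40769872]), 'moment': array([ 0.03744067, -0.04566034,  0.03974976]), 'grip_width': 0.0854146040621474}
scene {'fx': 448.4294, 'fy': 448.4294, 'cx': 320.6878, 'cy': 239.3178, 'R': [[-0.8968, -0.442, -0.0186], [-0.2819, 0.6033, -0.7461], [0.3409, -0.6639, -0.6656]], 't': [0.4743, 0.2032, 1.1385]}
side {'fx': 566.7065, 'fy': 566.7065, 'cx': 317.225, 'cy': 242.3722, 'R': [[-0.9896, -0.1427, 0.0168], [-0.0868, 0.5006, -0.8613], [0.1145, -0.8538, -0.5078]], 't': [0.534, 0.1183, 1.4436]}
wrist {'fx': 371.6483, 'fy': 371.6483, 'cx': 322.8514, 'cy': 243.3769, 'tool_from_camera': [[-0.0002, -0.9479, -0.3186, 0.0809], [1.0, -0.0001, -0.0004, 0.0013], [0.0003, -0.3186, 0.9479, -0.1315], [0.0, 0.0, 0.0, 1.0]]}
```

View pics/scene0.png

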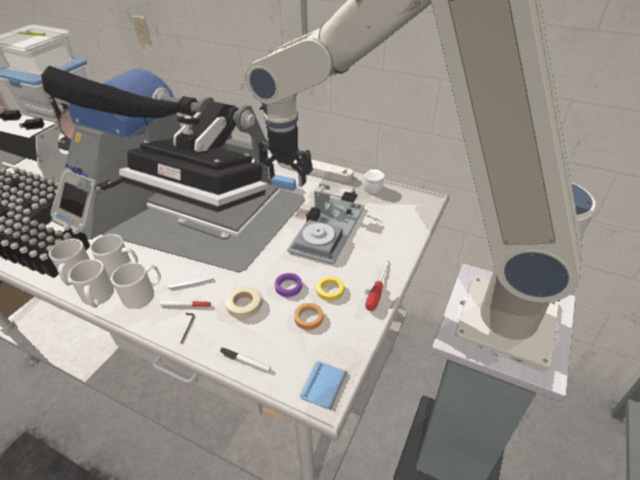

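View pics/wrist0.png

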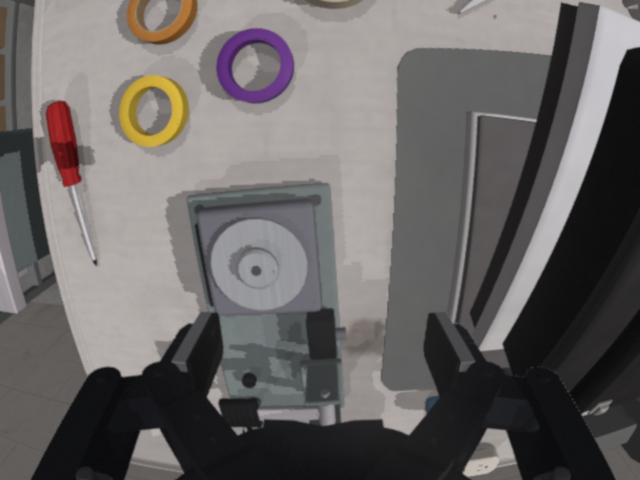

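The orange ring at about (309,316) in the scene picture is the heat tape, and the cream one at (243,302) is the larger roll. In the wrist picture the hub hole is at (257,270). The purple and yellow rings are decoys.

```bash
cat >> h.py <<'E'
from scipy.spatial.transform import Rotation as Ro
def wray(s,c,u,v):
    x,y=u-c['cx'],v-c['cy']; r=np.hypot(x,y); th=r/c['fx']; d=np.array([np.sin(th)*x/r,np.sin(th)*y/r,np.cos(th)])
    T=np.array(c['tool_from_camera']); R=Ro.from_euler('xyz',s['ee_rot'],degrees=True).as_matrix(); p=np.array(s['eef_pos'])
    return p+R@T[:3,3], R@T[:3,:3]@d
def wpx(s,c,u,v,z):
    o,d=wray(s,c,u,v); return o+d*(z-o[2])/d[2]
def wproj(s,c,X):
    T=np.array(c['tool_from_camera']); R=Ro.from_euler('xyz',s['ee_rot'],degrees=True).as_matrix()
    q=R.T@(np.asarray(X)-s['eef_pos']); q=T[:3,:3].T@(q-T[:3,3]); th=np.arctan2(np.hypot(q[0],q[1]),q[2]); a=np.arctan2(q[1],q[0])
    return c['cx']+c['fx']*th*np.cos(a),c['cy']+c['fx']*th*np.sin(a)
E
python3 - <<'E'
from h import *
for n in('scene0','side0'):
    s,c=load(n); hsv=cv2.cvtColor(c['color'],cv2.COLOR_RGB2HSV)
    m=cv2.inRange(hsv,(6,120,90),(18,255,255)); k,l,st,ce=cv2.connectedComponentsWithStats(m)
    for i in range(1,k):
        if st[i,4]>80: print(n,st[i],ce[i].round(1),px2w(c,*ce[i],0.016).round(4))
s,c=load('wrist0')
print('hub',wpx(s,c,257,270,.054), 'disc',[wpx(s,c,*p,.045).round(4) for p in((210,265),(308,265),(258,218),(258,312))])
print('base edge corners',[wpx(s,c,*p,.014).round(4) for p in((188,197),(329,184),(343,405))])
s,c=load('side0'); cv2.imwrite('pics/sidecrop.png',cv2.resize(c['color'][60:360,190:590,::-1],None,fx=2,fy=2,interpolation=cv2.INTER_CUBIC))
E
```

```text
scene0 [295 304  28  25 269] [308.3 317.6] [0.4536 0.2231 0.016 ]
side0 [324 306  32  25 428] [339.2 319.3] [0.457  0.2225 0.016 ]
side0 [ 62 409  34  16 120] [ 80.  416.5] [0.8951 0.5841 0.016 ]
side0 [ 96 417  25  22 136] [106.5 425.8] [0.8376 0.5971 0.016 ]
side0 [121 420  50  35 476] [148.4 436.2] [0.7543 0.6074 0.016 ]
side0 [ 221  428  107   49 3043] [274.2 455.8] [0.5259 0.6136 0.016 ]
hub [ 0.56350244 -0.05276564  0.054     ] disc [array([ 0.5145, -0.0518,  0.045 ]), array([ 0.6113, -0.0511,  0.045 ]), array([ 0.5657, -0.0047,  0.045 ]), array([ 0.5594, -0.103 ,  0.045 ])]
base edge corners [array([0.4867, 0.0105, 0.014 ]), array([0.6314, 0.0213, 0.014 ]), array([ 0.6513, -0.2601,  0.014 ])]
```

View pics/sidecrop.png

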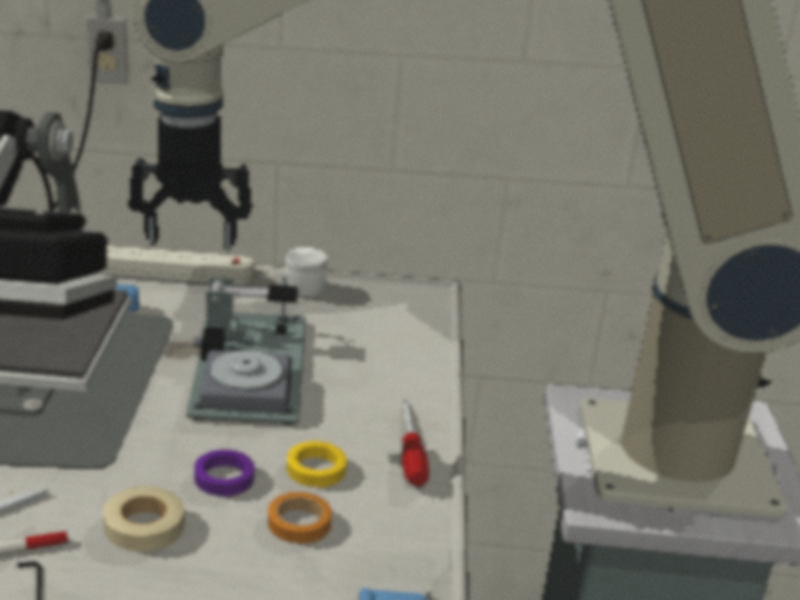

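The enlarged side view (crop) shows the orange ring at (300,517), clear on its robot side. The winder is turned about 0.07 rad and the lever is clear. I'm moving over the ring.

Request:
step_arm --pt "22 -20 9" --pt "22 -20 9" --pt "22 -20 9" --pt "22 -20 9" --pt "22 -20 9" --pt "22 -20 9" --pt "22 -20 9" --pt "22 -20 9" --pt "22 -20 9" --pt "22 -20 9" --pt "0 0 0" --pt "0 0 0" --twist '[0,0,0,0,0,0,0,0,0,0,0,0]' --gripper 0.47 --newtons 30

```text
time: 1.15
eef_pos: [0.4237, 0.2207, 0.1518]
ee_rot: [-179.9, 0.0, 90.2]
wrist_force: [0.0, -0.5, 0.1]
grip_width: 0.0406
```

```bash
python3 - <<'E'
from h import *
s,c=snap('wrist','w1'); print({k:np.round(s[k],4) for k in('time','eef_pos','ee_rot','grip_width','wrist_force')})
hsv=cv2.cvtColor(c['color'],cv2.COLOR_RGB2HSV)
m=cv2.inRange(hsv,(6,120,60),(18,255,255)); k,l,st,ce=cv2.connectedComponentsWithStats(m)
for i in range(1,k):
    if st[i,4]>300: print(st[i],ce[i].round(1),wpx(s,c,*ce[i],.019).round(4))
E
```

```text
{'time': np.float64(1.15), 'eef_pos': array([0.4237, 0.2207, 0.1518]), 'ee_rot': array([-1.799205e+02,  4.240000e-02,  9.016680e+01]), 'grip_width': np.float64(0.0406), 'wrist_force': array([ 0.0356, -0.4783,  0.1308])}
[ 322  195   94   94 3084] [367.4 239.6] [0.4582 0.2158 0.019 ]
```

View pics/w1.png

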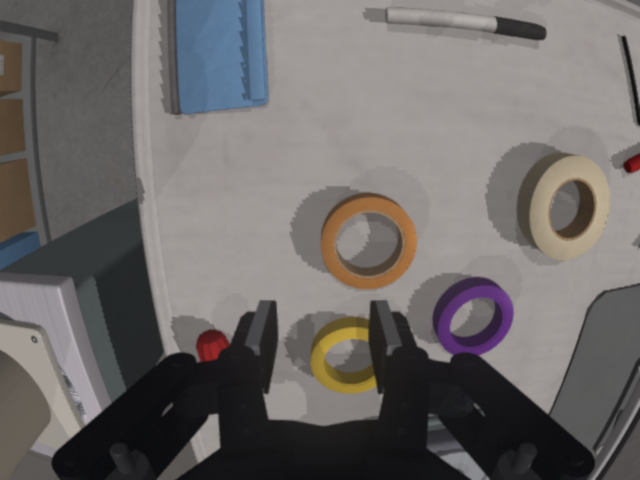

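The ring is at (369,241), with both fingers visible at the bottom and the pen at (465,22). I'm fitting the ring centre by matching a projected ring silhouette to the mask.

```bash
cat >> h.py <<'E'
from scipy.optimize import minimize
def fitring(s,c,m,x0,z0=0.):
    t=np.linspace(0,2*np.pi,80)
    def ren(p):
        im=np.zeros(m.shape,np.uint8)
        P=lambda r,z:np.int32([np.array(wproj(s,c,[p[0]+r*np.cos(a),p[1]+r*np.sin(a),z]))*16 for a in t])
        H=cv2.convexHull(np.vstack([P(.037,z0),P(.037,z0+.019)])); cv2.fillPoly(im,[H],255,cv2.LINE_AA,4)
        A=np.zeros_like(im);B=np.zeros_like(im);cv2.fillPoly(A,[P(.024,z0)],255,cv2.LINE_AA,4);cv2.fillPoly(B,[P(.024,z0+.019)],255,cv2.LINE_AA,4)
        return np.clip(im.astype(int)-np.minimum(A,B),0,255)
    f=lambda p:np.abs(ren(p)-m.astype(int)).sum()/255.
    r=minimize(f,x0,method='Nelder-Mead',options=dict(initial_simplex=[x0,[x0[0]+.004,x0[1]],[x0[0],x0[1]+.004]],xatol=1e-4)); return r.x,r.fun,m.sum()/255
E
python3 - <<'E'
from h import *
s,c=load('w1'); hsv=cv2.cvtColor(c['color'],cv2.COLOR_RGB2HSV)
m=cv2.inRange(hsv,(5,90,40),(20,255,255)); m[:180]=0;m[300:]=0;m[:,:310]=0;m[:,425:]=0
print(fitring(s,c,m,[.458,.216]))
# pixel of finger tips at both pads
R=Ro.from_euler('xyz',s['ee_rot'],degrees=True).as_matrix()
for y in(-.0203,.0203): print([np.round(wproj(s,c,s['eef_pos']+R@[x,y,z]),0) for x in(-.011,.011) for z in (.011,.008,.005)])
E
```

```text
(array([0.45998684, 0.21184119]), np.float64(1399.1019607843136), np.float64(3783.0))
[array([275., 335.]), array([275., 339.]), array([274., 343.]), array([273., 292.]), array([272., 295.]), array([271., 298.])]
[array([365., 335.]), array([366., 339.]), array([366., 343.]), array([367., 292.]), array([368., 295.]), array([369., 298.])]
```

```bash
python3 - <<'E'
from h import *
s,c=load('w1'); im=c['color'][:,:,::-1].copy()
big=cv2.resize(im[170:320,300:460],None,fx=5,fy=5,interpolation=cv2.INTER_CUBIC)
t=np.linspace(0,2*np.pi,80)
for p,col in(([.4582,.2158],(0,255,0)),):
    for r,z in((.037,.019),(.024,.019),(.037,0)):
        P=np.int32([(np.array(wproj(s,c,[p[0]+r*np.cos(a),p[1]+r*np.sin(a),z]))-[300,170]+.5)*5 for a in t]); cv2.polylines(big,[P],True,col,1)
cv2.imwrite('pics/ov1.png',big)
E
```

```text
(no output)
```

View pics/ov1.png

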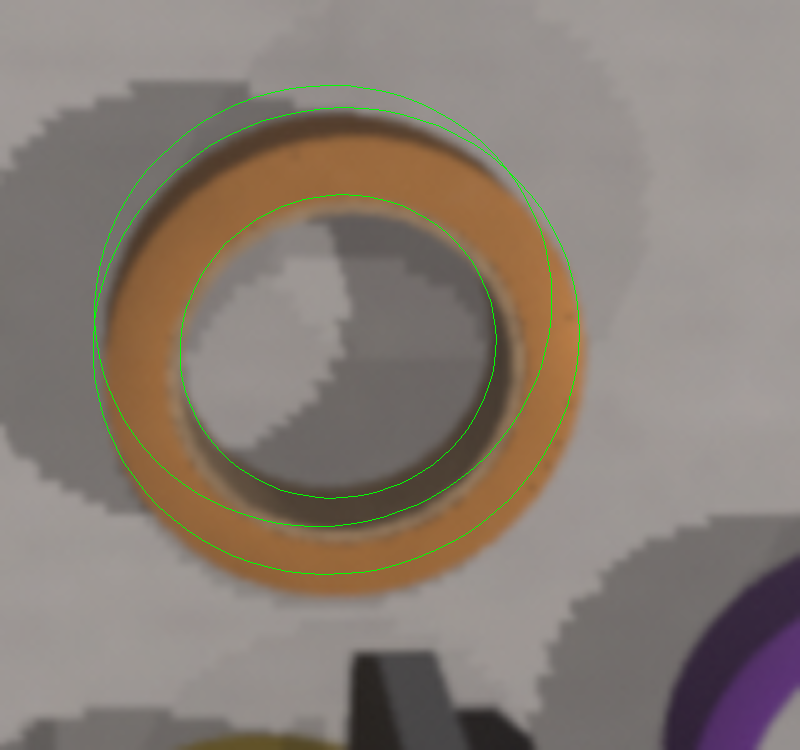

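The crop shows the top face spanning x 107–585 and y 133–597, with its centre at about full pixel (368.8,242.5). The wall's dark side is at the top. I'm cross-checking against the other cameras.

```bash
python3 - <<'E'
from h import *
s,c=load('w1'); print(wpx(s,c,368.8,242.5,.019))
_,d=load('side0'); print('side',px2w(d,340,316,.019),'side hub',px2w(d,190+247/2,60+364/2,.054), w2px(d,[.4597,.2105,.019]))
_,d=load('scene0'); print('scene',px2w(d,308.5,314.5,.019),px2w(d,320,231,.054))
E
```

```text
[0.45935946 0.21351223 0.019     ]
side [0.45612082 0.21377438 0.019     ] side hub [ 0.5576022  -0.04872569  0.054     ] [338.6106781  314.97381096]
scene [0.45644153 0.21614023 0.019     ] [ 0.55534278 -0.05140642  0.054     ]
```

Request:
step_arm --pt "-4 3 20" --pt "-4 3 25" --pt "0 0 30" --pt "0 0 30" --pt "0 0 15" --pt "0 0 8" --pt "0 0 0" --twist '[0,0,0,0,0,0,0]'

```text
time: 1.78
eef_pos: [0.4311, 0.2111, 0.0231]
ee_rot: [-179.9, 0.1, 89.9]
wrist_force: [-0.2, -0.8, 0.7]
grip_width: 0.0402
```

```bash
python3 - <<'E'
from h import *
s,c=snap('wrist','w2'); print({k:np.round(s[k],4) for k in('time','eef_pos','ee_rot','grip_width','wrist_force')})
E
```

```text
{'time': np.float64(1.7833), 'eef_pos': array([0.4311, 0.2111, 0.0231]), 'ee_rot': array([-1.798915e+02,  5.240000e-02,  8.992100e+01]), 'grip_width': np.float64(0.0402), 'wrist_force': array([-0.2461, -0.7546,  0.7247])}
```

View pics/w2.png

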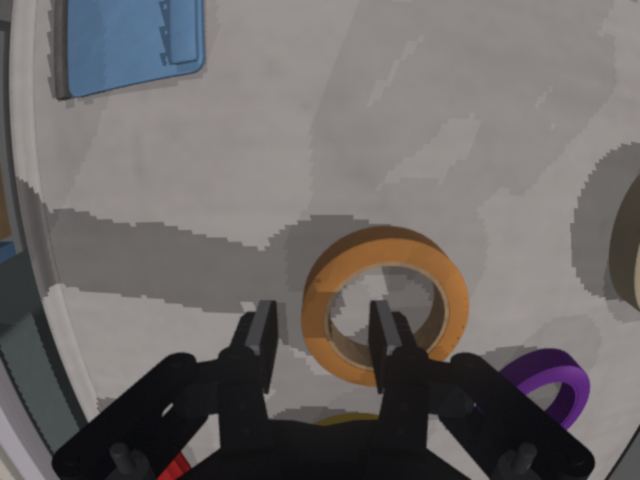

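Both fingers straddle the -x wall: one is in the hole and the other is outside it. The top face's centre is at about (385,311).

```bash
python3 - <<'E'
from h import *
s,c=load('w2'); print(wpx(s,c,385,311.5,.019), wproj(s,c,[*s['eef_pos'][:2],.019]), [wpx(s,c,u,v,.019).round(4) for u,v in((302,311),(330,311),(445,311),(469,311),(385,238),(372,385))])
E
```

```text
[0.45840243 0.21628789 0.019     ] (np.float64(319.8849078783299), np.float64(322.8123650093265)) [array([0.4237, 0.2168, 0.019 ]), array([0.4353, 0.2168, 0.019 ]), array([0.4851, 0.2156, 0.019 ]), array([0.4965, 0.215 , 0.019 ]), array([0.4564, 0.2486, 0.019 ]), array([0.4554, 0.176 , 0.019 ])]
```

Request:
step_arm --pt "3 0 0" --pt "0 0 0" --twist '[0,0]'

```text
time: 2.0
eef_pos: [0.4323, 0.2157, 0.0256]
ee_rot: [179.9, -0.1, 90.0]
wrist_force: [0.3, -0.0, -0.4]
grip_width: 0.0398
```

Request:
step_arm --pt "0 0 0" --pt "0 0 0" --pt "0 0 0" --pt "0 0 0" --pt "0 0 0" --pt "0 0 0" --pt "0 0 0" --pt "0 0 0" --twist '[0,0,0,0,0,0,0,0]' --gripper 0 --newtons 40

```text
time: 2.67
eef_pos: [0.4312, 0.2152, 0.0252]
ee_rot: [179.9, -0.0, 90.0]
wrist_force: [-2.4, 0.0, 6.7]
grip_width: 0.0098
```

Request:
step_arm --pt "0 0 -5" --pt "0 0 -15" --pt "0 0 -30" --pt "0 0 -30" --pt "0 0 0" --pt "0 0 0" --twist '[0,0,0,0,0,0]'

```text
time: 3.17
eef_pos: [0.432, 0.2156, 0.1061]
ee_rot: [179.8, -0.1, 90.0]
wrist_force: [0.7, -0.5, -2.2]
grip_width: 0.0096
```

```bash
python3 - <<'E'
from h import *
s,c=snap('wrist','w3'); print({k:np.round(s[k],4) for k in('time','eef_pos','ee_rot','grip_width','wrist_force')})
E
```

```text
{'time': np.float64(3.1667), 'eef_pos': array([0.432 , 0.2156, 0.1061]), 'ee_rot': array([ 1.797872e+02, -1.012000e-01,  9.000460e+01]), 'grip_width': np.float64(0.0096), 'wrist_force': array([ 0.6523, -0.455 , -2.1629])}
```

View pics/w3.png

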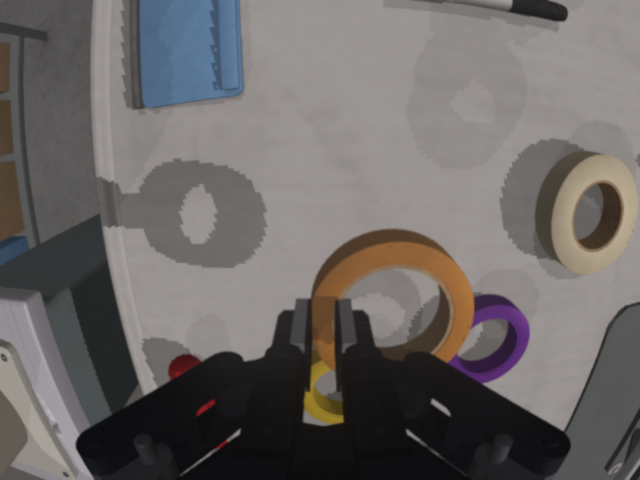

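The ring is held between the pads at (325,315) and looks level. I'll check its pose in the hand with an overlay.

```bash
python3 - <<'E'
from h import *
s,c=load('w3'); im=c['color'][:,:,::-1].copy()
big=cv2.resize(im[215:395,295:495],None,fx=4,fy=4,interpolation=cv2.INTER_CUBIC)
t=np.linspace(0,2*np.pi,80); e=s['eef_pos']
for p,col in(([e[0]+.0285,e[1],e[2]-.0062],(0,255,0)),):
    for r,z in((.037,0),(.024,0),(.037,-.019)):
        P=np.int32([(np.array(wproj(s,c,[p[0]+r*np.cos(a),p[1]+r*np.sin(a),p[2]+z]))-[295,215]+.5)*4 for a in t]); cv2.polylines(big,[P],True,col,1)
cv2.imwrite('pics/ov3.png',big)
E
```

```text
(no output)
```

View pics/ov3.png

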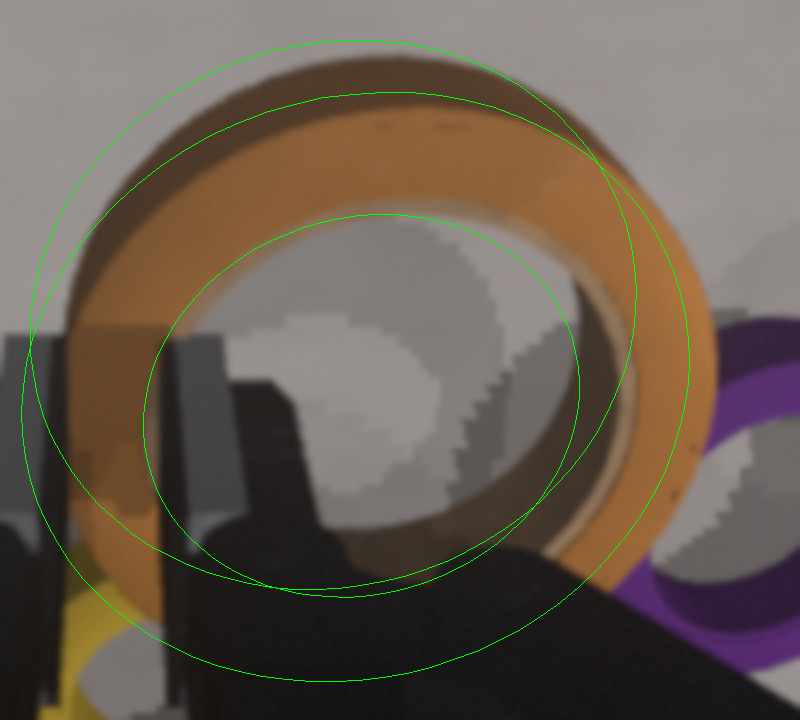

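In the crop the top outer rim runs from left (67,325) over the top (420,105) to right (716,375). The ring therefore sits slightly farther out than modelled, so I'm fitting it.

```bash
python3 - <<'E'
from h import *
from scipy.optimize import least_squares
s,c=load('w3'); e=s['eef_pos']
hsv=cv2.cvtColor(c['color'],cv2.COLOR_RGB2HSV).astype(int)
# rim pts: scan radially from ring centre outward; last bright orange
cen=np.array([393,305.]); pts=[]
for a in np.radians(np.arange(-170,31,5)):
    last=None
    for r in np.arange(30,110,.25):
        u,v=cen+r*np.array([np.cos(a),np.sin(a)]); g=cv2.getRectSubPix(c['color'],(1,1),(float(u),float(v)))[0,0].astype(int)
        if g[0]-g[2]>50 and g[0]>105: last=(u,v)
    if last: pts.append(last)
pts=np.array(pts); print(pts[::6].round(1).tolist())
def circ(p,r):
    pl=[]
    n=np.array([np.sin(p[3]),np.sin(p[4]),1]);n/=np.linalg.norm(n)
    out=[]
    for u,v in pts:
        o,d=wray(s,c,u,v); q=o-e; k=((np.array(p[:3])-q)@n)/(d@n); out.append((np.linalg.norm(q+k*d-np.array(p[:3]))-r)*1000)
    return np.array(out)
for z in(-.009,-.0062,-.004):
    f=least_squares(lambda p:circ([p[0],p[1],z,0,0],.037),[.03,0]); print(z,f.x.round(4),np.abs(f.fun).mean())
f=least_squares(lambda p:np.r_[circ([p[0],p[1],p[2],p[3],p[4]],.037),(p[2]+.0062)*500],[.03,0,-.0062,0,0],loss='soft_l1'); print(f.x.round(4),np.abs(f.fun).mean())
E
```

```text
[[316.2, 291.5], [341.1, 261.5], [371.4, 245.6], [404.2, 241.2], [439.1, 250.0], [466.5, 278.2], [472.3, 319.0]]
-0.009 [ 0.0331 -0.0023] 0.2738320816204654
-0.0062 [ 0.0321 -0.0015] 0.07760167748062796
-0.004 [ 0.0313 -0.0009] 0.22010752868839104
[ 0.0322 -0.0016 -0.0063  0.0022  0.0106] 0.07244667572522306
```

The fit is level to about 0.01 rad. The ring centre is 32 mm (+x) and -1.6 mm (y) from the TCP, with a residual of 0.08 mm. I'll carry it past the hub and re-measure the hub from directly above.

Request:
step_arm --pt "-20 6 -8" --pt "-30 9 -8" --pt "-30 9 -8" --pt "-30 9 -8" --pt "-30 9 -8" --pt "-32 9 -4" --pt "-32 9 0" --pt "-32 9 0" --pt "-32 9 0" --pt "-32 9 0" --pt "-30 9 0" --pt "-8 3 0" --twist '[0,0,0,0,0,0,0,0,0,0,0,0]'

```text
time: 4.22
eef_pos: [0.5305, -0.1266, 0.147]
ee_rot: [-180.0, 0.0, 89.9]
wrist_force: [0.0, 0.8, -1.0]
grip_width: 0.0098
```

Request:
step_arm --pt "0 0 0" --pt "0 0 0" --pt "0 0 0" --twist '[0,0,0]'

```text
time: 4.47
eef_pos: [0.5288, -0.1217, 0.1473]
ee_rot: [-179.9, -0.1, 90.0]
wrist_force: [0.4, 0.1, -0.8]
grip_width: 0.0097
```

```bash
python3 - <<'E'
from h import *
s,c=snap('wrist','w4'); print({k:np.round(s[k],4) for k in('time','eef_pos','ee_rot','grip_width','wrist_force')})
E
```

```text
{'time': np.float64(4.4667), 'eef_pos': array([ 0.5288, -0.1217,  0.1473]), 'ee_rot': array([-1.79856e+02, -5.14000e-02,  9.00367e+01]), 'grip_width': np.float64(0.0097), 'wrist_force': array([ 0.4369,  0.0953, -0.7577])}
```

View pics/w4.png

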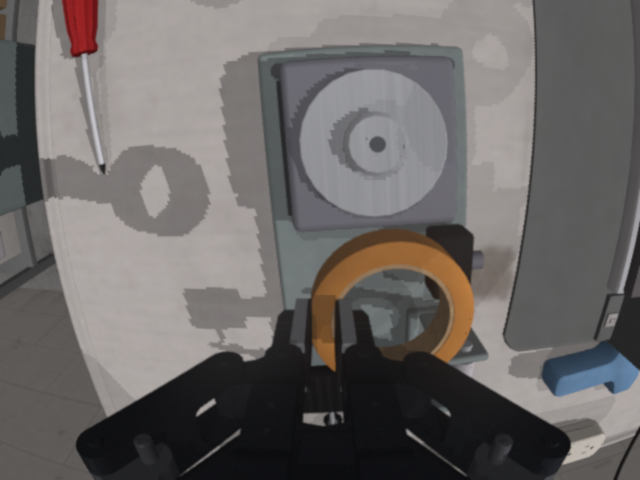

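The turntable disc spans x 299–447 and y 69–216, and the hub's hole is at (377,144). The ring is held as before.

```bash
python3 - <<'E'
from h import *
from scipy.optimize import least_squares
s,c=load('w4'); g=cv2.GaussianBlur(cv2.cvtColor(c['color'],cv2.COLOR_RGB2GRAY),(0,0),1).astype(np.float32)
print('hub',wpx(s,c,377,144,.054),[wpx(s,c,*p,.045).round(4) for p in((299,142),(447,142),(373,69),(373,216))])
# strongest outward edge near r=74
P=[]
for a in np.radians(np.arange(0,360,5)):
    rs=np.arange(62,86,.5); v=[float(cv2.getRectSubPix(g,(1,1),(float(373+r*np.cos(a)),float(142.5+r*np.sin(a))))[0,0]) for r in rs]
    i=np.argmin(np.gradient(v)); P.append((373+rs[i]*np.cos(a),142.5+rs[i]*np.sin(a)))
for r0 in(.048,):
    W=np.array([wpx(s,c,*p,.045)[:2] for p in P])
    f=least_squares(lambda p:(np.linalg.norm(W-p[:2],axis=1)-p[2])*1000,[.563,-.053,.048],loss='soft_l1'); print(f.x.round(4),np.median(np.abs(f.fun)))
E
```

```text
hub [ 0.56237531 -0.0530462   0.054     ] [array([ 0.5148, -0.0527,  0.045 ]), array([ 0.6098, -0.0502,  0.045 ]), array([ 0.5606, -0.0059,  0.045 ]), array([ 0.5625, -0.1004,  0.045 ])]
[ 0.5625 -0.0529  0.0473] 0.13705336825511547
```

Request:
step_arm --pt "15 1 0" --pt "20 1 6" --pt "20 0 12" --pt "10 0 15" --pt "6 0 15" --pt "0 0 10" --pt "0 0 0" --pt "0 0 0" --pt "0 0 0" --twist '[0,0,0,0,0,0,0,0,0]'

```text
time: 5.27
eef_pos: [0.5324, -0.0521, 0.0909]
ee_rot: [180.0, 0.0, 90.0]
wrist_force: [0.0, -0.3, -1.8]
grip_width: 0.0098
```

```bash
python3 - <<'E'
from h import *
s,c=snap('wrist','w5'); print({k:np.round(s[k],4) for k in('time','eef_pos','ee_rot','grip_width','wrist_force')})
cv2.imwrite('pics/w5c.png',cv2.resize(c['color'][200:400,250:510,::-1],None,fx=3,fy=3,interpolation=cv2.INTER_CUBIC))
h=[.5638,-.0538]; e=np.array([.532,-.052,.090]); s2=dict(s,eef_pos=e,ee_rot=[180,0,90])
for r,z in((.0175,.054),(.048,.045)): print([ (np.array(wproj(s2,c,[h[0]+r*np.cos(a),h[1]+r*np.sin(a),z]))-[250,200])*3 for a in np.arange(4)*np.pi/2])
E
```

```text
{'time': np.float64(5.2667), 'eef_pos': array([ 0.5324, -0.0521,  0.0909]), 'ee_rot': array([1.799543e+02, 7.700000e-03, 9.000340e+01]), 'grip_width': np.float64(0.0098), 'wrist_force': array([ 0.0311, -0.2841, -1.8103])}
[array([500.08469473, 276.78623668]), array([406.30386167, 182.04279767]), array([296.56169154, 279.74473298]), array([393.0140329 , 367.75614618])]
[array([646.58645431, 250.87716412]), array([406.59763064, -13.50111448]), array([118.85022598, 256.87127459]), array([375.26544979, 477.01329524])]
```

View pics/w5c.png

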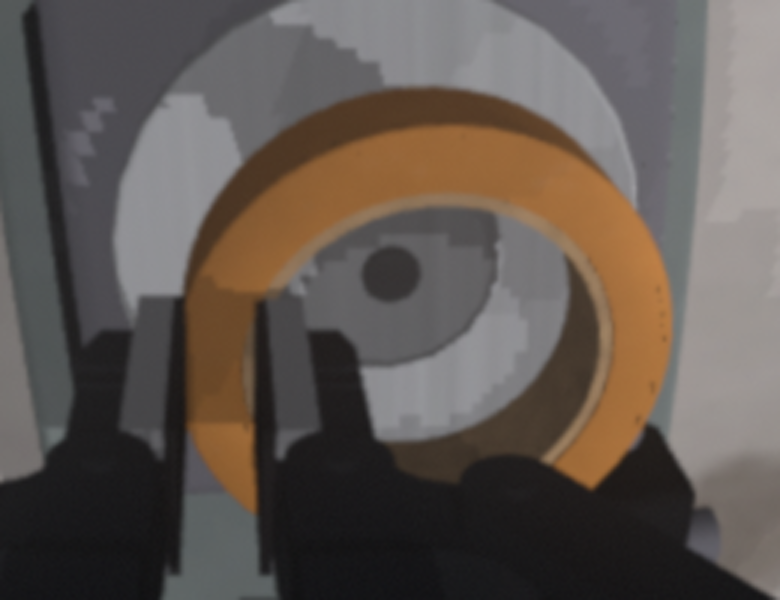

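In the crop the hub edge is right at 497 and bottom at 365, and the hub hole is at (390,273). All are within about 1 mm of the prediction, and the hub sits inside the hole. I'm nudging 1 mm and lowering.

Request:
step_arm --pt "0 -1 3" --pt "0 0 5" --pt "0 0 5" --pt "0 0 4" --pt "0 0 2" --pt "0 0 0" --pt "0 0 0" --twist '[0,0,0,0,0,0,0]'

```text
time: 5.9
eef_pos: [0.5309, -0.052, 0.0711]
ee_rot: [-180.0, -0.0, 90.0]
wrist_force: [0.4, -0.1, -1.6]
grip_width: 0.0094
```

Request:
step_arm --pt "0 0 1" --pt "0 0 1" --pt "0 0 0" --pt "0 0 0" --twist '[0,0,0,0]'

```text
time: 6.23
eef_pos: [0.5313, -0.0519, 0.0702]
ee_rot: [180.0, 0.0, 90.0]
wrist_force: [-1.8, 0.1, 7.6]
grip_width: 0.0096
```

Contact came at the predicted seating height. I'm releasing the ring and retracting.

Request:
step_arm --pt "0 0 0" --pt "0 0 0" --pt "0 0 0" --pt "0 0 0" --pt "0 0 0" --pt "0 0 0" --twist '[0,0,0,0,0,0]' --gripper 0.38

```text
time: 6.73
eef_pos: [0.531, -0.052, 0.0692]
ee_rot: [-180.0, 0.0, 90.0]
wrist_force: [0.3, 0.9, -0.6]
grip_width: 0.0323
```

Request:
step_arm --pt "0 0 -5" --pt "0 0 -15" --pt "0 0 -20" --pt "0 0 -20" --pt "0 0 -15" --pt "0 0 0" --pt "0 0 0" --pt "0 0 0" --twist '[0,0,0,0,0,0,0,0]'

```text
time: 7.4
eef_pos: [0.5305, -0.0519, 0.1439]
ee_rot: [-180.0, -0.0, 90.0]
wrist_force: [-1.3, 0.5, -0.8]
grip_width: 0.0327
```

```bash
python3 - <<'E'
from h import *
from scipy.optimize import least_squares
s,c=snap('wrist','w6'); print({k:np.round(s[k],4) for k in('time','eef_pos','ee_rot','grip_width','wrist_force')})
hsv=cv2.cvtColor(c['color'],cv2.COLOR_RGB2HSV)
m=cv2.inRange(hsv,(5,90,105),(20,255,255)); k,l,st,ce=cv2.connectedComponentsWithStats(m)
for i in range(1,k):
    if st[i,4]>300: print(st[i],ce[i].round(1),wpx(s,c,*ce[i],.064).round(4))
x,y,w,h=st[1+np.argmax(st[1:,4]),:4]; x0=max(x-80,0);y0=max(y-70,0)
cv2.imwrite('pics/w6c.png',cv2.resize(c['color'][y0:y0+280,x0:x0+300,::-1],None,fx=2,fy=2,interpolation=cv2.INTER_CUBIC)); print(x0,y0)
E
```

```text
{'time': np.float64(7.4), 'eef_pos': array([ 0.5305, -0.0519,  0.1439]), 'ee_rot': array([-1.799638e+02, -3.500000e-03,  8.999600e+01]), 'grip_width': np.float64(0.0327), 'wrist_force': array([-1.3439,  0.509 , -0.7514])}
[ 315  201  117  111 5092] [372.7 253.3] [ 0.5621 -0.0485  0.064 ]
235 131
```

View pics/w6c.png

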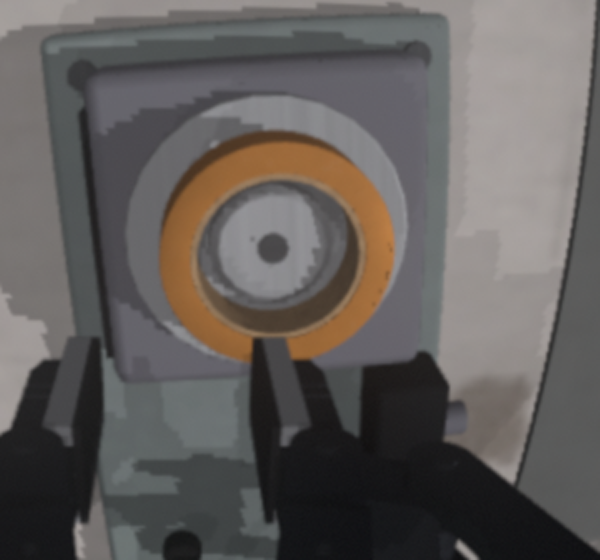

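The ring surrounds the hub and looks seated. Next I fit its height and centre, and work out the lever pad position.

```bash
python3 - <<'E'
from h import *
from scipy.optimize import least_squares
s,c=load('w6'); e=s['eef_pos']; cen=np.array([373.,256.]); pts=[]
for a in np.radians(np.arange(-200,45,5)):
    last=None
    for r in np.arange(30,80,.25):
        u,v=cen+r*np.array([np.cos(a),np.sin(a)]); g=cv2.getRectSubPix(c['color'],(1,1),(float(u),float(v)))[0,0].astype(int)
        if g[0]-g[2]>50 and g[0]>110: last=(u,v)
    if last: pts.append(last)
def circ(p):
    n=np.array([np.sin(p[3]),np.sin(p[4]),1]);n/=np.linalg.norm(n); q0=np.array(p[:3]); o_=[]
    for u,v in pts:
        o,d=wray(s,c,u,v); k=((q0-o)@n)/(d@n); o_.append((np.linalg.norm(o+k*d-q0)-.037)*1000)
    return np.array(o_)
f=least_squares(lambda p:circ([*p,.0,0]),[.563,-.053,.064],loss='soft_l1'); print(f.x.round(4),np.median(abs(f.fun)))
f=least_squares(circ,[.563,-.053,.064,0,0],loss='soft_l1'); print(f.x.round(4),np.median(abs(f.fun)))
hub=np.array([.5628,-.0533]); 
for p in((.045,(235+58.5+5,0)),): pass
# winder yaw from plate top edge (z .014): crop (42,42)->(447,18)
a=wpx(s,c,235+42/2,131+42/2,.014);b=wpx(s,c,235+447/2,131+18/2,.014); y=np.arctan2((b-a)[1],(b-a)[0]); print('yaw',y,np.linalg.norm(b-a))
for yy in(y,.072):
    R=np.array([[np.cos(yy),-np.sin(yy)],[np.sin(yy),np.cos(yy)]]); print('pad',hub+R@[-40,-160]*np.array(1e-3) if 0 else hub+R@np.array([-.040,-.160]))
_,d=load('side0'); print('side pad',px2w(d,190+283/2,60+292/2,.083))
E
```

```text
[ 0.5637 -0.0537  0.0617] 0.07371176155577391
[ 0.5637 -0.0537  0.062   0.0168  0.0216] 0.06039678725521663
yaw 0.07604203450454025 0.14605032379668031
pad [ 0.5350706  -0.21587638]
pad [ 0.53441368 -0.21576297]
side pad [ 0.52974772 -0.21235542  0.083     ]
```

The ring top measures z≈0.062, where 0.064 is expected and the bias is a known 2 mm or so. The centre is within 1 mm of the hub, so the ring is seated. Now I close the fingers and go over the lever pad at (0.5345,-0.2155).

Request:
step_arm --pt "-20 1 0" --pt "-25 1 0" --pt "-25 1 0" --pt "-25 0 0" --pt "-25 0 0" --pt "-25 0 0" --pt "-18 0 0" --pt "0 0 15" --pt "0 0 15" --pt "0 0 10" --pt "0 0 0" --pt "0 0 0" --twist '[0,0,0,0,0,0,0,0,0,0,0,0]' --gripper 0

```text
time: 8.45
eef_pos: [0.5332, -0.2144, 0.1032]
ee_rot: [-179.9, -0.1, 90.0]
wrist_force: [0.5, -0.5, -0.5]
grip_width: -0.0
```

Request:
step_arm --pt "0 0 2" --pt "0 0 2" --pt "0 0 2" --pt "0 0 2" --pt "0 0 0" --pt "0 0 0" --twist '[0,0,0,0,0,0]'

```text
time: 8.95
eef_pos: [0.534, -0.2149, 0.0964]
ee_rot: [180.0, 0.0, 90.0]
wrist_force: [0.2, -0.5, 0.2]
grip_width: 0.0
```

Request:
step_arm --pt "0 0 2" --pt "0 0 2" --pt "0 0 2" --pt "0 0 0" --pt "0 0 0" --twist '[0,0,0,0,0]'

```text
time: 9.37
eef_pos: [0.5342, -0.2151, 0.0905]
ee_rot: [180.0, 0.0, 90.0]
wrist_force: [-0.8, 0.6, 4.6]
grip_width: 0.0
```

Request:
step_arm --pt "0 0 2" --pt "0 0 2" --pt "0 0 2" --pt "0 0 0" --pt "0 0 0" --twist '[0,0,0,0,0]'

```text
time: 9.78
eef_pos: [0.5343, -0.2151, 0.0846]
ee_rot: [180.0, 0.0, 90.0]
wrist_force: [-0.5, 0.2, 6.0]
grip_width: 0.0002
```

Contact came where predicted (4.6 N, then 6 N). I'm going on to the middle position.

Request:
step_arm --pt "0 0 2" --pt "0 0 2" --pt "0 0 2" --pt "0 0 1" --pt "0 0 0" --pt "0 0 0" --pt "0 0 0" --twist '[0,0,0,0,0,0,0]'

```text
time: 10.37
eef_pos: [0.5348, -0.2151, 0.078]
ee_rot: [179.9, 0.0, 90.0]
wrist_force: [0.5, 0.2, 6.9]
grip_width: 0.0002
```

```bash
python3 - <<'E'
from h import *
F=[]
for i in range(3):
    s,c=snap('side','s2'); F.append(s['wrist_force'][2])
s2,c2=snap('wrist','w7'); print(F,s2['eef_pos'],s2['time'])
u,v=w2px(c,[.535,-.2,.07]).astype(int); print(u,v)
a=cv2.resize(c['color'][v-50:v+70,u-75:u+75,::-1],None,fx=5,fy=5,interpolation=cv2.INTER_CUBIC)
cv2.imwrite('pics/s2c.png',a)
# ring check via orange bbox in side image: centre vs prediction
for n,cc in(('side',c),):
    m=cv2.inRange(cv2.cvtColor(cc['color'],cv2.COLOR_RGB2HSV),(6,120,90),(18,255,255)); m[300:]=0
    ys,xs=np.nonzero(m); print(xs.min(),xs.max(),ys.min(),ys.max(), [w2px(cc,[.5637+.037*q,-.0537,.064]) for q in(-1,1)],[w2px(cc,[.5637,-.0537+.037*q,.064]) for q in(-1,1)])
E
```

```text
[np.float64(6.945398493949846), np.float64(9.458329436080199), np.float64(7.250783483476506)] [ 0.53478298 -0.21511748  0.07806773] 10.5167
329 211
299 325 231 249 [array([325.2399988 , 238.85365441]), array([297.99368691, 236.48706519])] [array([313.6199044 , 231.00377916]), array([309.45138805, 244.61293824])]
```

View pics/s2c.png

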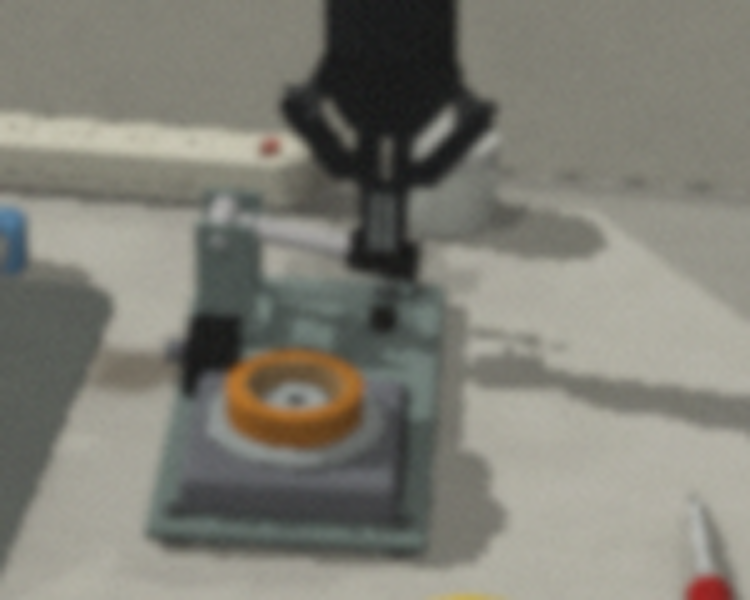

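The side view shows the ring flat on the turntable. The lever slopes down by about 0.19 rad under the fingertips and the force is about 7–9 N, so it is in its middle position. I'm holding for the required time.

Request:
step_arm --pt "0 0 0" --pt "0 0 0" --pt "0 0 0" --pt "0 0 0" --pt "0 0 0" --pt "0 0 0" --pt "0 0 0" --pt "0 0 0" --pt "0 0 0" --pt "0 0 0" --twist '[0,0,0,0,0,0,0,0,0,0]'

```text
time: 11.4
eef_pos: [0.5348, -0.2151, 0.0781]
ee_rot: [179.9, 0.0, 90.0]
wrist_force: [-1.0, 1.2, 7.9]
grip_width: 0.0
```

```bash
python3 - <<'E'
from h import *
s=arm.observe(); print(s['time'],s['eef_pos'],s['wrist_force'])
_,a=load('side0'); b=eyes.camera('side')
sign_off()
# bystanders: image change in their areas
import numpy as np
for n,X in(('masking',[.58,.25,.01]),('pen',[.48,.36,.01]),('jar',[.46,-.30,.03])):
    u,v=w2px(b,X).astype(int); print(n,u,v,np.abs(a['color'][v-15:v+15,u-15:u+15].astype(int)-b['color'][v-15:v+15,u-15:u+15]).mean())
E
```

```text
11.4 [ 0.53478491 -0.21509008  0.07808283] [-1.01101737  1.21597737  7.93888781]
the job is handed in; nothing more can be done
masking 284 323 1.3388888888888888
pen 320 360 1.2714814814814814
jar 357 210 9.924814814814814
```

I put the orange ring (the smaller roll) on the winder's hub and let go of it. I then pressed the lever to its middle position with the closed fingertips and handed in at about 11.4 s while still holding it there.

- **Roll:** After release, the wrist-camera fit put its centre within about 1 mm of the hub. The top measured at z≈0.062, where 0.064 is expected. A free fit gave a small apparent tilt of about 0.02–0.03 rad, close to what the picture can resolve. The last side view showed it flat round the hub.
- **Lever:** The push was 7–9 N (7.9 N at the last reading), against 8 N given for the middle position. The tip height of about 67 mm fits roughly 0.17–0.20 rad. I judged the angle from that and from the lever's slope in the picture (about 0.19 rad); I did not read the gauge pointer directly. At no point did the fingertips go low enough to press it through.
- **Bystanders:** Image patches at the estimated places of the larger roll and the pen did not change between the start and the end. The jar's patch did change. I think this is the gripper now standing in front of it in that view, but I did not check the jar separately; the gripper was never lowered near it.
- **Disagreement:** The side camera put things 3–5 mm closer to the robot than the wrist camera. I went by the wrist camera, and contact with the turntable and the lever then came at the heights I expected.

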